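# Flip the cover leaf over onto the filled well

## Task

The cover leaf of the two-well snack tray lies over the empty well: flip it over its spine with a fingertip, so that it ends lying fully flat over the well that holds the fried sticks. Push it with the outside of the fingers only: never take the leaf between the fingers, do not fling it, do not lift the tray or shove it along the table, and leave the jar, the cup and the clear box where they stand.

Things in the scene. Friction and masses are not known exactly. Their poses are not given: they have to be found in the camera images.
- tray: Loose metal tray, 2.4 kg, on rubber feet; 160 mm along its x, 200 mm along its y (outer walls at y = +-100), rim 65 mm above the table. A middle wall along x parts two wells: the empty one at +y, the filled one at -y with three loose dough sticks (26 mm thick, 120 mm long, below the rim). Origin: centre of its underside, on the table; z up.
- spine (a point): Middle of the spine, the hinge axis of the leaf: straight above the tray's origin, 69 mm above the table. The axis runs along the tray's x; this point's axes are the tray's.
- leaf (a joint): Angle of the white cover leaf about the spine, rad: 0 = flat over the empty well (tray +y), 1.57 = upright, 3.14 = flat over the filled well (-y), against its stop. Starts between 0.02 and 0.3. The hinge is stiff: the leaf stays wherever it is left and must be pressed all the way down; about 1 to 3 N at the free edge moves it.
- leaf_edge (a point): Middle of the leaf's free edge, at mid-thickness, 150 mm from the spine. Rigid plate 4 mm thick, 138 mm along the spine, reaching 104 mm from it; then a flat tongue 70 mm wide runs on to 150 mm, overhanging the tray's outer wall by 50 mm, with 67 mm of free height below it when flat. Axes: y from spine out past the edge, x as the tray's x, z up at joint 0.
- jar: Amber glass jar with a metal cap, 64 mm across, 95 mm high; bystander, origin at the centre of its underside.
- cup: Steel cup, 72 mm across, 85 mm high; bystander, origin at the centre of its underside.
- punnet: Open clear plastic box, 110 x 110 x 50 mm; bystander, origin at the centre of its underside.

How it is judged (in metres and radians):
At the end, for the whole second after the job is handed in: The leaf lies flat over the filled well (joint above 3.07 rad, that is its free edge within about 10 mm of fully down) and at rest; the tray stands level and within 30 mm of where it was; jar, cup and clear box are within 30 mm of where they were (value of joint leaf above 3.07 rad and velocity of joint leaf below 0.05 rad/s and angle between tray's own z axis and vertical below 0.03 rad and distance of each of tray, jar, cup, punnet from where it was at the start of the episode below 0.03 m); the robot touches nothing.
It fails at once if the tray is lifted or tipped (height (world z) of tray above 0.012 m or angle between tray's own z axis and vertical above 0.1 rad).
It fails at once if the tray is shoved more than 30 mm (distance of tray from where it was at the start of the episode above 0.03 m).
It fails at once if the leaf is taken between the fingers (y of the grasp point in the frame of leaf_edge between -0.14 and 0.003 m and x of the grasp point in the frame of leaf_edge between -0.075 and 0.075 m and z of the grasp point in the frame of leaf_edge between -0.003 and 0.003 m).
It fails at once if the leaf is flung (faster than 5 rad/s) (velocity of joint leaf above 5 rad/s).
It fails at once if the jar, cup or clear box is moved by more than 30 mm or lifted (distance of any of jar, cup, punnet from where it was at the start of the episode above 0.03 m).
It also fails if it takes over 38 s, if anything falls off the work surface, if the arm or the gripper's body presses on something with over 40 N, if the wrist force passes 120 N, or if a joint passes its speed limit or range.

## Robot

A 6-joint arm with a two-finger parallel gripper is mounted at the origin on the work surface. World frame = base frame: x ahead of the robot, y to its left, z up, the work surface at z = 0. Lengths are in m, angles in degrees, forces in N, time in s.
With the tool pointing down it reaches from about 0.4 to 0.825 m from the base axis. Payload 7 kg.
Tool frame: the origin (TCP) lies at the very end of the fingers, on their centre line; the grasp point (between the pads) lies 19 mm behind it (grasp_offset is the x of the grasp point in the tool frame, in m); x points along the fingers, y is the direction in which the jaws open and shut, and the axes are right-handed (so a half turn about x gives the same grasp; the last joint's range is limited). The gripper opens to 88 mm and grips with 3 to 60 N. Pads are 19 mm wide; open, the fingers measure 130 mm over their backs; the gripper's body (78 mm by 193 mm) begins 47 mm behind the grasp point.
Start: joints at [-59.525, 20.546, 0.682, 0, -70.136, -16.507], TCP at [0.163, -0.655, 0.227] pointing down, gripper open.
Joint ranges: [-176.03, 176.03], [-82.01, 121.73], [-58.28, 71.71], [-173.87, 95.51], [-174.79, -0.11], [-173.66, 173.66]. Speed limits (degrees/s): [136.94, 136.94, 172.46, 180, 180, 180].

## Interface

Orientations are given as [roll, pitch, yaw] about the fixed x, y, z axes, in that order (R = Rz(yaw) Ry(pitch) Rx(roll)).
In Python, from plant import get_obs, snapshot, close_job, grasp_offset gives the robot as it stands.
- The arm moves only by the tool carry_out, never from a script. Its argument "series" is a list that holds one entry, the list of rows, each a list of 6 numbers: the shift along the tool's x, y, z in mm, then the turn, a rotation vector about the tool's x, y, z in degrees. A call has 1 to 10 rows; each row is the pose to reach, as a shift and turn from the pose commanded when the call began, along the tool's axes at that moment; what a row does not reach only later rows make up. A row lasts 1/8 s, in which the tool goes at most 62.5 mm and 10.7 degrees, less where a joint would pass 70% of its speed; a pose out of reach is approached as far as the arm can. A call with a gripper value outside its range is refused whole. "hand" is the gripper's target within -1 to 1 (shut at 1, half-way at 0, fully open at -1), set as the call begins (left out, the last holds). The fingers move at their own pace and stop on an object; the grip force is fixed at half the most. Time passes only in rows, so rows that repeat a pose let the fingers close. It gives the time, the measured TCP pose, the force and the opening at its end, in the units of the state.
- get_obs(): the state, without advancing time (a new reading comes with each control period).
- snapshot(name): name is "side" or "top"; returns a dict with "color" (400x640x3 uint8, red, green, blue), "fx", "fy", "cx", "cy" (pixels), "eye" and "attitude" of the camera in the world. Camera axes: x right, y down, z forward; pixel columns grow to the right and rows downward; lengths in m; the calibration is good to about 2 mm. A picture is of the moment at which its call begins. There is no depth.
- close_job(): hands the job in, once; it reports no verdict.
The state is a dict: "clock": time; "joint_pos": joint angles; "qvel": joint speeds; "tau": joint torques, N m; "tool_pos": TCP position; "orientation": TCP orientation; "force": force on the tool from outside, world axes, zero at the start; "moment": the same for the moment, N m; "opening": finger opening in m.
Only numpy, scipy, OpenCV 4.12 (cv2) and the standard library are available. Lean on these libraries where they do the work, as an engineer would, in place of code of your own. Each camera call takes 0.05 s, during which the arm holds its last target.

## Working session

There is one attempt and no reset: what is moved stays moved. The work goes in short steps, Python scripts to look and compute and a tool call to move; the robot and the scene stay as the last step left them, time stands still between calls to the robot, and variables do not carry over. Pictures are saved under pics/ and viewed, and the job is handed in when it is done.

Besides the shell and the picture viewer there is one more tool, called in YAML: its name, and indented under it one key for each argument. carry_out: Moves the arm, as the interface text tells. Its arguments: {"type":"object","properties":{"series":{"type":"array","items":{"type":"array","items":{"type":"array","items":{"type":"number"}}}},"hand":{"type":"number"}},"required":["series"]}

```bash
mkdir -p pics; ls; python3 - <<'E'
from plant import get_obs, snapshot, grasp_offset
import cv2
print(get_obs(), grasp_offset)
for n in("side","top"):
    s=snapshot(n); cv2.imwrite(f"pics/{n}0.png",s["color"][:,:,::-1]); print({k:v for k,v in s.items() if k!="color"})
E
```

```text
pics
{'clock': 0.0, 'joint_pos': array([-5.95239295e+01,  2.05902505e+01,  6.34337896e-01, -2.18254248e-02,
       -7.01353146e+01, -1.65075772e+01]), 'qvel': array([-0.01315826,  0.14449108, -0.07729588, -0.01711578, -0.05810561,
       -0.01736059]), 'tau': array([ 8.43229445e-04, -5.82723391e+01,  2.93057603e+01,  6.99736610e+00,
        6.83259394e-03, -1.50262285e-04]), 'tool_pos': array([ 0.16281231, -0.65456819,  0.22563498]), 'orientation': array([ 93.83405412,  89.9064933 , 107.79511472]), 'force': array([-0.0956213 , -0.29009579, -0.16404509]), 'moment': array([ 0.0604677 , -0.01083533, -0.02114767]), 'opening': 0.08748231553337607} -0.0188
{'fx': 516.9588558313632, 'fy': 516.9588558313632, 'cx': 327.074090671259, 'cy': 195.88162548393754, 'eye': array([0.43068235, 0.60175205, 0.92305722]), 'attitude': array([-140.25067507,   -0.95471764, -162.13482501])}
{'fx': 395.30271475171486, 'fy': 395.30271475171486, 'cx': 314.0119344822718, 'cy': 207.01163753582716, 'eye': array([ 0.53319463, -0.07693466,  1.06854036]), 'attitude': array([-175.78032255,    0.33719345,  -88.84573246])}
```

View pics/side0.png

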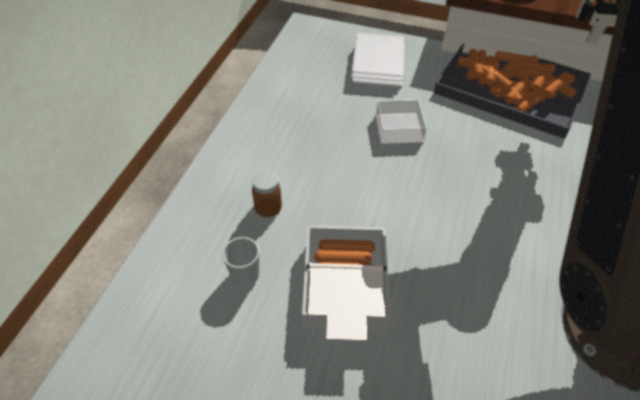

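View pics/top0.png

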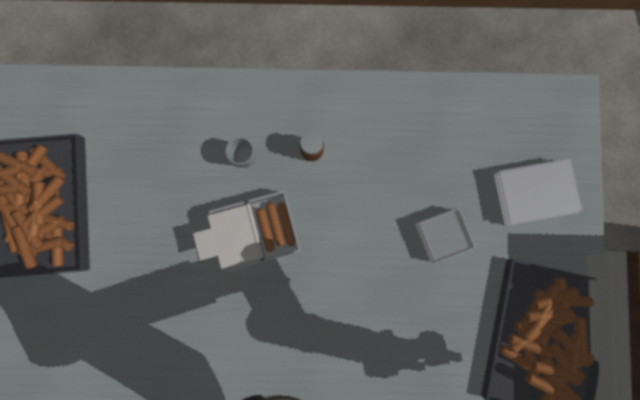

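```bash
python3 - <<'E'
import cv2
a=cv2.imread("pics/top0.png")[130:290,160:360]; cv2.imwrite("pics/t0c.png",cv2.resize(a,None,fx=4,fy=3.75,interpolation=cv2.INTER_CUBIC) if 0 else cv2.resize(a[40:150],None,fx=4,fy=4,interpolation=cv2.INTER_CUBIC))
a=cv2.imread("pics/side0.png")[215:350,280:410]; cv2.imwrite("pics/s0c.png",cv2.resize(a,None,fx=4,fy=4,interpolation=cv2.INTER_CUBIC))
E
```

```text
(no output)
```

View pics/t0c.png

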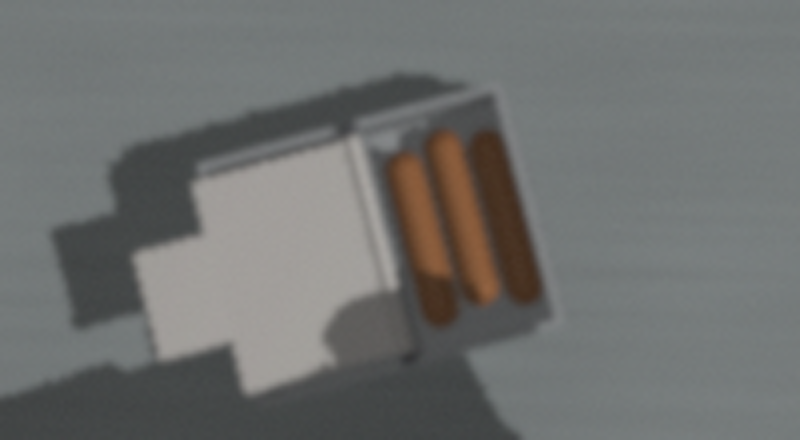

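View pics/s0c.png

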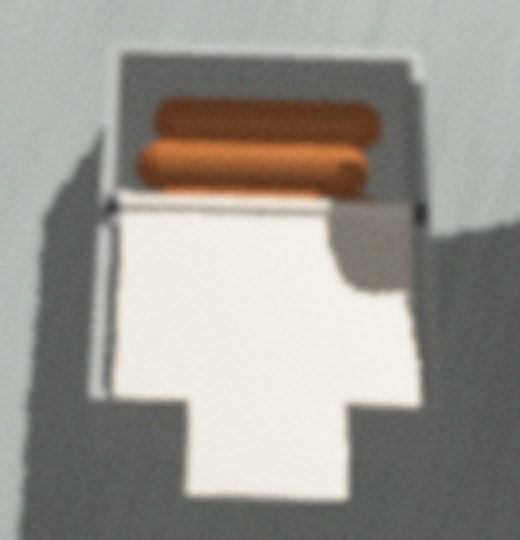

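```bash
cat > h.py <<'E'
import numpy as np, cv2
from scipy.optimize import least_squares
from scipy.spatial.transform import Rotation as R
CAM={'side':(516.9588558,327.07409,195.881625,[0.43068235,0.60175205,0.92305722],[-140.25067507,-0.95471764,-162.13482501]),
'top':(395.302715,314.011934,207.0116375,[0.53319463,-0.07693466,1.06854036],[-175.78032255,0.33719345,-88.84573246])}
def proj(c,P):
    f,cx,cy,e,a=CAM[c]; p=R.from_euler('xyz',a,degrees=True).inv().apply(np.atleast_2d(P)-e)
    return np.c_[cx+f*p[:,0]/p[:,2],cy+f*p[:,1]/p[:,2]]
def onz(c,uv,z):
    f,cx,cy,e,a=CAM[c]; d=R.from_euler('xyz',a,degrees=True).apply([(uv[0]-cx)/f,(uv[1]-cy)/f,1]); e=np.array(e)
    return e+d*(z-e[2])/d[2]
def leafpt(x,y,q,zo=0.002):
    return [x,y*np.cos(q)-zo*np.sin(q),.069+y*np.sin(q)+zo*np.cos(q)]
def world(p,P):
    return R.from_euler('z',p[2]).apply(P)+[p[0],p[1],0]
E
cat > fit.py <<'E'
from h import *
T=lambda u,v:(160+u/4,170+v/4); S=lambda u,v:(280+u/4,215+v/4)
obs=[('top',T(500,88),'t',.08,-.1),('top',T(560,318),'t',-.08,-.1),('top',T(134,252),'l',.035,.15),('top',T(152,362),'l',-.035,.15),
('top',T(193,180),'l',.069,.104),('top',T(246,397),'l',-.069,.104),
('side',S(117,50),'t',.08,-.1),('side',S(418,55),'t',-.08,-.1),('side',S(186,495),'l',.035,.15),('side',S(349,498),'l',-.035,.15),
('side',S(113,398),'l',.069,.104),('side',S(421,405),'l',-.069,.104)]
def res(p):
    r=[]
    for c,uv,k,x,y in obs:
        P=[x,y,.065] if k=='t' else leafpt(x,y,p[3])
        r.append(proj(c,world(p,[P]))[0]-uv)
    return np.ravel(r)
s=least_squares(res,[.5,.05,.2,.1],loss='soft_l1')
print(s.x,np.degrees(s.x[2:]));print(np.round(s.fun.reshape(-1,2),1))
for n,uv,z in [('cup',(239,152),.085),('jar',(312,143),.095),('punnet',(443,234),.03)]: print(n,onz('top',uv,z))
E
python3 fit.py
```

```text
[0.54359312 0.08011551 0.28561901 0.04079185] [16.36476393  2.337201  ]
[[-0.5 -1.7]
 [ 0.8  1.5]
 [-1.  -0. ]
 [ 1.2 -0.4]
 [-1.1  0.1]
 [-0.9 -0.8]
 [-1.2 -1.7]
 [ 1.3 -0.6]
 [ 0.3 -0.2]
 [-0.   0.4]
 [ 0.3 -0.3]
 [ 0.3  0.4]]
cup [0.74107676 0.12238609 0.085     ]
jar [ 0.76519118 -0.06149981  0.095     ]
punnet [ 0.54554919 -0.40810197  0.03      ]
```

```bash
cat >> h.py <<'E'
TR=np.array([0.5436,0.0801,0.2856])
def tool_R(e,az=0,s=1):
    "tool x in tray frame (0,-cos e,-sin e) turned by az about z; y = s*tray x (turned)"
    e=np.radians(e); x=np.array([0,-np.cos(e),-np.sin(e)]); y=np.array([s,0,0.]); z=np.cross(x,y)
    return R.from_euler('z',TR[2]+np.radians(az))*R.from_matrix(np.c_[x,y,z])
def W(x,y,z): return world(TR,[[x,y,z]])[0]
def rel(o,P,Rt):
    R0=R.from_euler('xyz',o['orientation'],degrees=True)
    return np.r_[R0.inv().apply(np.array(P)-o['tool_pos'])*1000,np.degrees((R0.inv()*Rt).as_rotvec())]
E
python3 - <<'E'
from h import *
from plant import get_obs
o=get_obs(); R0=R.from_euler('xyz',o['orientation'],degrees=True); print(R0.as_matrix().round(3))
D=tool_R(90); 
for s in(1,-1): print(tool_R(90,0,s).as_matrix().round(2))
for n,P in [('via',[.5,-.25,.28]),('A',W(0,.25,.25))]:
  for s in (1,-1): print(n,P,rel(o,P,tool_R(90,0,s)).round(1),rel(o,P,tool_R(45,0,s)).round(1), rel(o,P,R0).round())
E
```

```text
[[-0.    -0.241  0.97 ]
 [ 0.001  0.97   0.241]
 [-1.     0.001 -0.   ]]
[[ 0.    0.96  0.28]
 [ 0.    0.28 -0.96]
 [-1.    0.    0.  ]]
[[ 0.   -0.96 -0.28]
 [ 0.   -0.28  0.96]
 [-1.    0.    0.  ]]
via [0.5, -0.25, 0.28] [-5.390e+01  3.114e+02  4.248e+02  8.760e+01 -1.000e-01 -1.000e-01] [-53.9 311.4 424.8  82.7 -35.8 -34.3] [-54. 311. 425.   0.   0.   0.]
via [0.5, -0.25, 0.28] [-5.390e+01  3.114e+02  4.248e+02 -9.240e+01  1.000e-01 -1.000e-01] [-53.9 311.4 424.8 -87.1  34.7 -36.2] [-54. 311. 425.   0.   0.   0.]
A [0.4731667 0.3199732 0.25     ] [-2.310e+01  8.710e+02  5.363e+02  8.760e+01 -1.000e-01 -1.000e-01] [-23.1 871.  536.3  82.7 -35.8 -34.3] [-23. 871. 536.   0.   0.   0.]
A [0.4731667 0.3199732 0.25     ] [-2.310e+01  8.710e+02  5.363e+02 -9.240e+01  1.000e-01 -1.000e-01] [-23.1 871.  536.3 -87.1  34.7 -36.2] [-23. 871. 536.   0.   0.   0.]
```

carry_out:
  series:
    - [[-5,31,42,-4,0,0],[-10,62,85,-9,0,0],[-16,93,127,-14,0,0],[-21,124,170,-19,0,0],[-27,155,212,-24,0,0],[-32,186,255,-29,0,0],[-38,217,297,-34,0,0],[-43,248,340,-39,0,0],[-48,279,382,-44,0,0],[-54,311,425,-48,0,0]]
  hand: 1

```text
clock: 1.35
tool_pos: [0.5009, -0.249, 0.2805]
orientation: [91.2, 90.0, 153.3]
force: [-0.3, -1.9, -0.1]
opening: 0.0009
```

```bash
cat > rep.py <<'E'
from h import *
from plant import get_obs
import json,sys
o=get_obs(); print(round(o['clock'],2),o['joint_pos'].round(1),o['tool_pos'].round(4),o['force'].round(1),o['opening'])
open('log.txt','a').write(json.dumps([list(o['joint_pos']),list(o['tool_pos']),list(o['orientation'])])+"\n")
def go(e,x,y,z,az=0,s=-1):
    print((e,x,y,z,az),rel(o,W(x,y,z),tool_R(e,az,s)).round(1))
for a in sys.argv[1:]: go(*map(float,a.split(',')))
E
python3 rep.py 90,0,.25,.25 60,0,.25,.25 45,0,.25,.25 45,0,.25,.25,45
```

```text
1.35 [ -6.4   7.9  -9.2  -0.  -72.9 -21.5] [ 0.5009 -0.249   0.2805] [-0.3 -1.9 -0.1] 0.0008964066146611904
(90.0, 0.0, 0.25, 0.25, 0) [ 30.6 290.7 490.  -44.2   0.   -0. ]
(60.0, 0.0, 0.25, 0.25, 0) [ 30.6 290.7 490.  -43.2  28.5 -11.6]
(45.0, 0.0, 0.25, 0.25, 0) [ 30.6 290.7 490.  -41.9  42.7 -17.4]
(45.0, 0.0, 0.25, 0.25, 45.0) [ 30.6 290.7 490.  -84.2  35.4 -34.9]
```

carry_out:
  series:
    - [[3,29,49,-4,4,-2],[6,58,98,-8,9,-4],[9,87,147,-13,13,-5],[12,116,196,-17,17,-7],[15,145,245,-21,21,-9],[18,174,294,-25,26,-10],[21,203,343,-29,30,-12],[24,232,392,-34,34,-14],[27,261,441,-38,38,-16],[30,290,490,-42,43,-17]]

```text
clock: 2.6
tool_pos: [0.4741, 0.3201, 0.2507]
orientation: [179.3, 44.7, -74.1]
force: [1.1, 0.7, 1.5]
opening: 0.0003
```

```bash
python3 rep.py 45,0,.25,.25 45,0,.215,.08 45,0,.125,.03 ; python3 - <<'E'
from plant import snapshot
import cv2
for n in("side","top"): cv2.imwrite(f"pics/{n}1.png",snapshot(n)["color"][:,:,::-1])
E
```

```text
2.6 [ 69.6  26.3 -11.6  24.8 -91.1 -61.5] [0.4741 0.3201 0.2507] [1.1 0.7 1.5] 0.00029951832173657903
(45.0, 0.0, 0.25, 0.25, 0) [ 0.4  0.9  0.6  0.3 -0.3 -0.4]
(45.0, 0.0, 0.215, 0.08, 0) [144.9  -0.5  96.7   0.3  -0.3  -0.4]
(45.0, 0.0, 0.125, 0.03, 0) [244.   -1.   68.9   0.3  -0.3  -0.4]
```

View pics/side1.png

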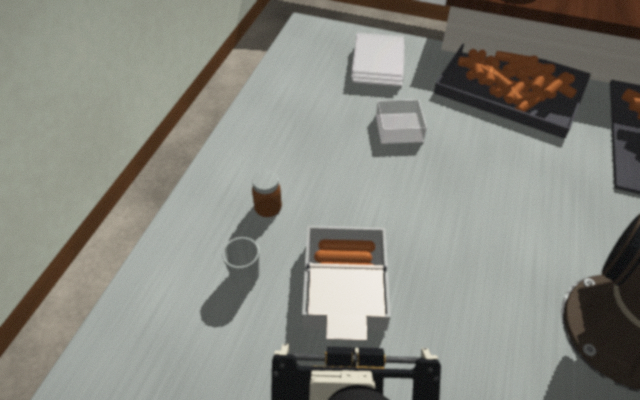

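View pics/top1.png

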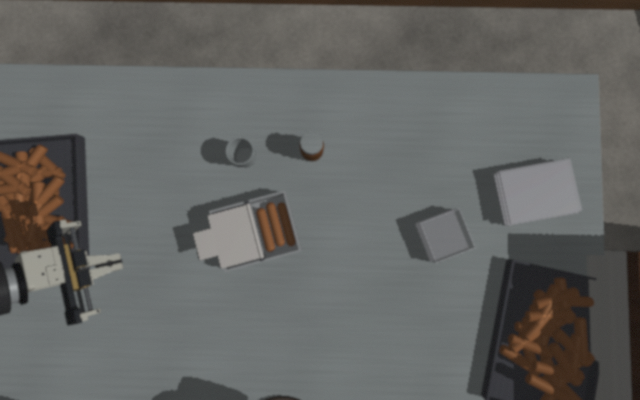

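```bash
cat >> h.py <<'E'
def tip(qd,e=45,L=34,h=9.5):
    "tip (tray y,z) in m for leaf angle qd (deg), light contact"
    q=np.radians(qd); er=np.radians(e); u=np.array([np.cos(q),np.sin(q)]); n=np.array([np.sin(q),-np.cos(q)])
    b=np.array([np.cos(er),np.sin(er)]); m=np.array([-np.sin(er),np.cos(er)])
    if qd<=e: P=150*u+2*n-L*b-h*m
    else: P=(150-L)*u+2*n+(-h*m if np.dot(m,n)<0 else h*m)
    return np.r_[P+[0,69]]/1000
E
cat > plan.py <<'E'
from h import *
from plant import get_obs
import sys
o=get_obs(); e=float(sys.argv[1])
for a in sys.argv[2:]:
    y,z=tip(float(a),e); print(a,(y.round(3),z.round(3)),rel(o,W(0,y,z),tool_R(e,0,-1)).round(0))
E
python3 rep.py 45,0,.22,.04 45,0,.135,.04; python3 plan.py 45 0 2 5 20 90
```

```text
2.7 [ 69.8  26.9 -11.5  24.9 -91.  -61.5] [0.4738 0.3235 0.2459] [-0.  -0.9 -1.3] 0.00016903458317739562
(45.0, 0.0, 0.22, 0.04, 0) [167.8  -1.  123.9   0.7  -0.6  -0.4]
(45.0, 0.0, 0.135, 0.04, 0) [228.5  -0.7  64.5   0.7  -0.6  -0.4]
0 (np.float64(0.133), np.float64(0.036)) [233.  -1.  66.   1.  -1.  -0.]
2 (np.float64(0.133), np.float64(0.041)) [229.  -1.  62.   1.  -1.  -0.]
5 (np.float64(0.132), np.float64(0.049)) [224.  -1.  56.   1.  -1.  -0.]
20 (np.float64(0.124), np.float64(0.088)) [203.  -0.  23.   1.  -1.  -0.]
90 (np.float64(0.009), np.float64(0.178)) [ 222.    2. -123.    1.   -1.   -0.]
```

carry_out:
  series:
    - [[30,0,17,0,0,0],[60,0,35,0,0,0],[90,0,63,0,0,0],[120,0,92,0,0,0],[150,-1,120,0,0,0],[170,-1,128,0,0,0]]

```text
clock: 3.45
tool_pos: [0.4819, 0.2882, 0.0375]
orientation: [179.2, 44.7, -74.4]
force: [0.6, 0.4, -0.3]
opening: 0.0005
```

```bash
python3 rep.py 45,0,.22,.04 45,0,.135,.04; python3 plan.py 45 0 2 5 10 20; python3 - <<'E'
from plant import snapshot
import cv2
for n in("side","top"): cv2.imwrite(f"pics/{n}2.png",snapshot(n)["color"][:,:,::-1])
E
```

```text
3.45 [ 67.5  37.8 -24.9  28.1 -68.3 -71.5] [0.4819 0.2882 0.0375] [ 0.6  0.4 -0.3] 0.00047097727325069705
(45.0, 0.0, 0.22, 0.04, 0) [-3.8 -0.5  0.3  0.3 -0.3 -0.5]
(45.0, 0.0, 0.135, 0.04, 0) [ 56.5  -0.8 -59.5   0.3  -0.3  -0.5]
0 (np.float64(0.133), np.float64(0.036)) [ 61.  -1. -58.   0.  -0.  -1.]
2 (np.float64(0.133), np.float64(0.041)) [ 57.  -1. -62.   0.  -0.  -1.]
5 (np.float64(0.132), np.float64(0.049)) [ 52.  -1. -68.   0.  -0.  -1.]
10 (np.float64(0.131), np.float64(0.062)) [ 44.  -1. -78.   0.  -0.  -1.]
20 (np.float64(0.124), np.float64(0.088)) [  31.   -0. -101.    0.   -0.   -1.]
```

View pics/side2.png

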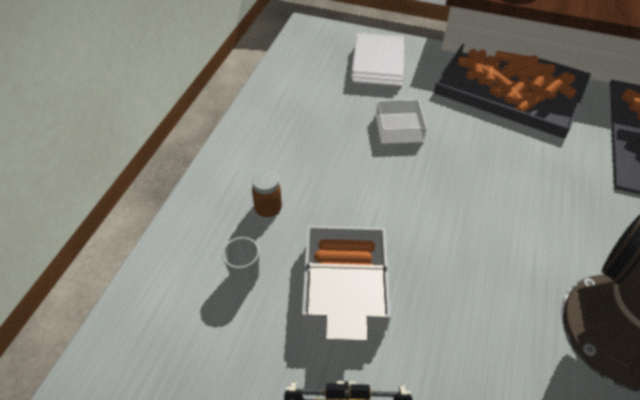

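View pics/top2.png

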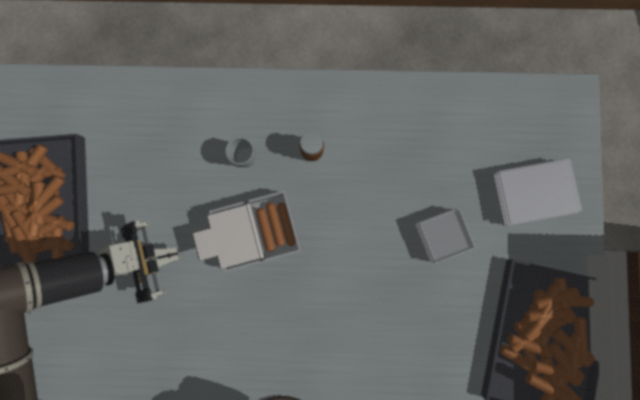

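carry_out:
  series:
    - [[15,0,-14,0,0,0],[30,0,-28,0,0,0],[45,-1,-42,0,0,0],[58,-1,-55,0,0,0],[58,-1,-55,0,0,0]]

```text
clock: 4.18
tool_pos: [0.5058, 0.2103, 0.0385]
orientation: [179.4, 44.8, -74.4]
force: [-0.9, 0.0, 0.1]
opening: 0.0005
```

```bash
python3 rep.py 45,0,.135,.04; python3 plan.py 45 0 2 5 10 15 20 25 30 35 ; python3 - <<'E'
from plant import snapshot
import cv2
for n in("side","top"): cv2.imwrite(f"pics/{n}3.png",cv2.resize(snapshot(n)["color"][(190 if n=='top' else 220):,(80 if n=='top' else 240):,::-1][:180,:250],None,fx=3,fy=3,interpolation=2))
E
```

```text
4.17 [ 61.7  34.8 -32.8  33.5 -62.8 -72.1] [0.5058 0.2103 0.0385] [-0.9  0.   0.1] 0.0005159110805041064
(45.0, 0.0, 0.135, 0.04, 0) [-0.7  0.4 -1.5  0.1 -0.2 -0.5]
0 (np.float64(0.133), np.float64(0.036)) [ 4.  0. -0.  0. -0. -1.]
2 (np.float64(0.133), np.float64(0.041)) [-0.  0. -4.  0. -0. -1.]
5 (np.float64(0.132), np.float64(0.049)) [ -5.   0. -10.   0.  -0.  -1.]
10 (np.float64(0.131), np.float64(0.062)) [-13.   1. -20.   0.  -0.  -1.]
15 (np.float64(0.128), np.float64(0.075)) [-21.   1. -31.   0.  -0.  -1.]
20 (np.float64(0.124), np.float64(0.088)) [-27.   1. -43.   0.  -0.  -1.]
25 (np.float64(0.119), np.float64(0.1)) [-32.   1. -55.   0.  -0.  -1.]
30 (np.float64(0.114), np.float64(0.112)) [-36.   1. -67.   0.  -0.  -1.]
35 (np.float64(0.107), np.float64(0.123)) [-39.   1. -80.   0.  -0.  -1.]
```

View pics/side3.png

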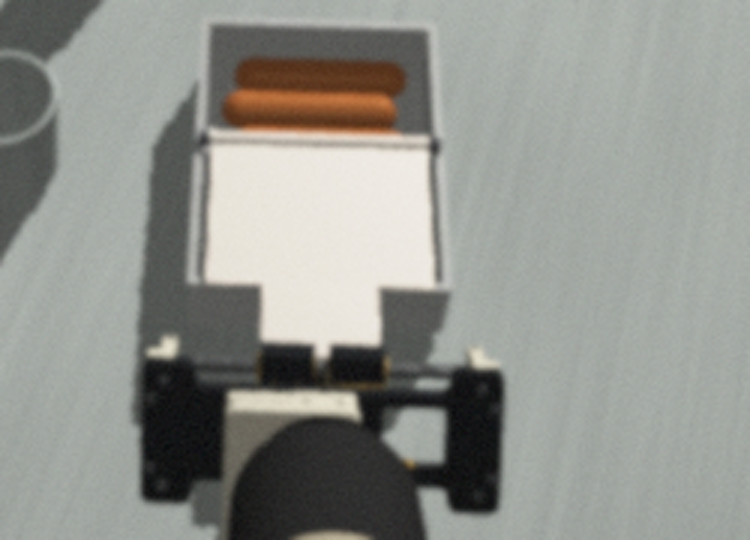

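View pics/top3.png

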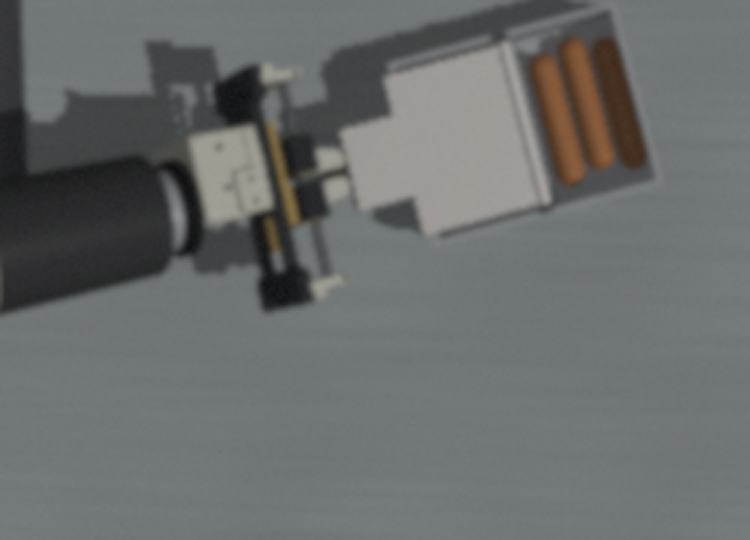

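carry_out:
  series:
    - [[-2,0,-5,0,0,0],[-5,0,-10,0,0,0],[-9,0,-15,0,0,0],[-13,0,-20,0,0,0],[-17,0,-26,0,0,0],[-21,1,-31,0,0,0],[-24,1,-37,0,0,0],[-27,1,-43,0,0,0],[-30,1,-49,0,0,0],[-32,1,-55,0,0,0]]

```text
clock: 5.52
tool_pos: [0.5096, 0.1966, 0.1]
orientation: [179.4, 44.9, -74.3]
force: [0.1, 2.7, -0.5]
opening: 0.0001
```

```bash
cat > pic.py <<'E'
from plant import snapshot
import cv2,sys
k=sys.argv[1]
import numpy as np
a=snapshot('side')["color"][200:400,240:460,::-1]; b=snapshot('top')["color"][140:340,100:320,::-1]
c=np.hstack([cv2.resize(i,(400,364),interpolation=2) for i in(a,b)]); cv2.imwrite(f"pics/c{k}.png",c)
E
python3 rep.py; python3 plan.py 45 20 25 30 35 40 45 50 55 60 65 70 75 80; python3 pic.py 4
```

```text
5.53 [ 61.   29.4 -31.7  32.6 -68.  -67.9] [0.5096 0.1966 0.1   ] [ 0.1  2.7 -0.5] 9.342466408788781e-05
20 (np.float64(0.124), np.float64(0.088)) [ 7.  0. 11.  0. -0. -0.]
25 (np.float64(0.119), np.float64(0.1)) [ 1.  0. -1.  0. -0. -0.]
30 (np.float64(0.114), np.float64(0.112)) [ -3.   0. -14.   0.  -0.  -0.]
35 (np.float64(0.107), np.float64(0.123)) [ -6.   0. -26.   0.  -0.  -0.]
40 (np.float64(0.099), np.float64(0.133)) [ -7.   0. -39.   0.  -0.  -0.]
45 (np.float64(0.09), np.float64(0.143)) [ -8.   0. -52.   0.  -0.  -0.]
50 (np.float64(0.083), np.float64(0.15)) [ -8.   0. -63.   0.  -0.  -0.]
55 (np.float64(0.075), np.float64(0.156)) [ -7.   0. -73.   0.  -0.  -0.]
60 (np.float64(0.066), np.float64(0.162)) [ -5.   0. -83.   0.  -0.  -0.]
65 (np.float64(0.058), np.float64(0.167)) [ -2.   0. -92.   0.  -0.  -0.]
70 (np.float64(0.048), np.float64(0.171)) [   2.    0. -102.    0.   -0.   -0.]
75 (np.float64(0.039), np.float64(0.174)) [   7.    0. -111.    0.   -0.   -0.]
80 (np.float64(0.029), np.float64(0.176)) [  12.    0. -119.    0.   -0.   -0.]
```

View pics/c4.png

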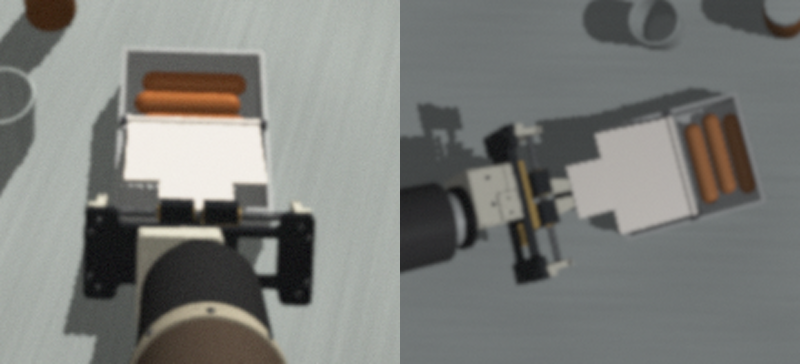

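carry_out:
  series:
    - [[-3,0,-10,0,0,0],[-5,0,-20,0,0,0],[-6,0,-30,0,0,0],[-7,0,-39,0,0,0],[-8,0,-50,0,0,0],[-8,0,-60,0,0,0],[-7,0,-70,0,0,0],[-5,0,-80,0,0,0],[-2,0,-91,0,0,0],[2,0,-101,0,0,0]]

```text
clock: 6.88
tool_pos: [0.5305, 0.1266, 0.1702]
orientation: [179.4, 44.9, -74.3]
force: [-1.1, 2.8, 0.4]
opening: 0.0
```

```bash

python3 rep.py; python3 plan.py 45 65 70 75 80 85 90 95 100 105 110 115 120; python3 pic.py 5
```

```text
6.88 [ 55.2  21.9 -33.8  35.4 -70.8 -62. ] [0.5305 0.1266 0.1702] [-1.1  2.8  0.4] 3.231118901619282e-05
65 (np.float64(0.058), np.float64(0.167)) [-4.  1.  9.  0. -0. -0.]
70 (np.float64(0.048), np.float64(0.171)) [-0.  1. -0.  0. -0. -0.]
75 (np.float64(0.039), np.float64(0.174)) [ 4.  1. -9.  0. -0. -0.]
80 (np.float64(0.029), np.float64(0.176)) [ 10.   1. -18.   0.  -0.  -0.]
85 (np.float64(0.019), np.float64(0.178)) [ 16.   1. -26.   0.  -0.  -0.]
90 (np.float64(0.009), np.float64(0.178)) [ 22.   0. -34.   0.  -0.  -0.]
95 (np.float64(-0.001), np.float64(0.178)) [ 30.   0. -41.   0.  -0.  -0.]
100 (np.float64(-0.011), np.float64(0.177)) [ 38.   0. -47.   0.  -0.  -0.]
105 (np.float64(-0.021), np.float64(0.175)) [ 46.   0. -52.   0.  -0.  -0.]
110 (np.float64(-0.031), np.float64(0.172)) [ 55.   0. -57.   0.  -0.  -0.]
115 (np.float64(-0.04), np.float64(0.168)) [ 64.   0. -61.   0.  -0.  -0.]
120 (np.float64(-0.05), np.float64(0.164)) [ 74.   0. -64.   0.  -0.  -0.]
```

View pics/c5.png

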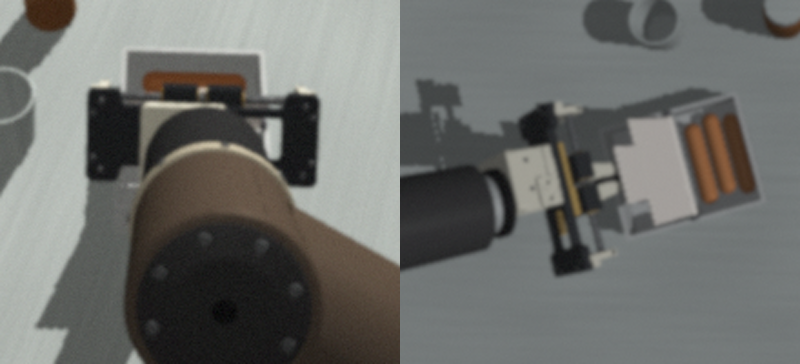

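carry_out:
  series:
    - [[4,1,-9,0,0,0],[9,1,-17,0,0,0],[15,1,-25,0,0,0],[21,1,-32,0,0,0],[27,0,-38,0,0,0],[34,0,-44,0,0,0],[41,0,-49,0,0,0],[48,0,-53,0,0,0],[56,0,-57,0,0,0],[64,0,-61,0,0,0]]

```text
clock: 8.22
tool_pos: [0.5551, 0.0419, 0.1675]
orientation: [179.4, 44.9, -74.3]
force: [-0.3, 1.0, -0.2]
opening: 0.0006
```

```bash

python3 rep.py; python3 plan.py 45 115 120 125 130 135 140 145 150 155 160 165 170 175 180; python3 pic.py 6
```

```text
8.22 [ 46.3  19.5 -39.6  42.2 -65.2 -60.2] [0.5551 0.0419 0.1675] [-0.3  1.  -0.2] 0.0005985582617329286
115 (np.float64(-0.04), np.float64(0.168)) [-0.  0. -1.  0. -0. -0.]
120 (np.float64(-0.05), np.float64(0.164)) [10.  0. -4.  0. -0. -0.]
125 (np.float64(-0.058), np.float64(0.158)) [19.  0. -6.  0. -0. -0.]
130 (np.float64(-0.066), np.float64(0.152)) [29.  0. -8.  0. -0. -0.]
135 (np.float64(-0.074), np.float64(0.146)) [39. -0. -9.  0. -0. -0.]
140 (np.float64(-0.094), np.float64(0.152)) [ 50.  -0. -27.   0.  -0.  -0.]
145 (np.float64(-0.101), np.float64(0.144)) [ 60.  -0. -26.   0.  -0.  -0.]
150 (np.float64(-0.106), np.float64(0.135)) [ 70.  -0. -24.   0.  -0.  -0.]
155 (np.float64(-0.111), np.float64(0.127)) [ 79.  -0. -21.   0.  -0.  -0.]
160 (np.float64(-0.115), np.float64(0.117)) [ 89.  -0. -17.   0.  -0.  -0.]
165 (np.float64(-0.118), np.float64(0.108)) [ 98.  -0. -13.   0.  -0.  -0.]
170 (np.float64(-0.121), np.float64(0.098)) [106.  -1.  -8.   0.  -0.  -0.]
175 (np.float64(-0.122), np.float64(0.088)) [115.  -1.  -2.   0.  -0.  -0.]
180 (np.float64(-0.123), np.float64(0.078)) [122.  -1.   5.   0.  -0.  -0.]
```

View pics/c6.png

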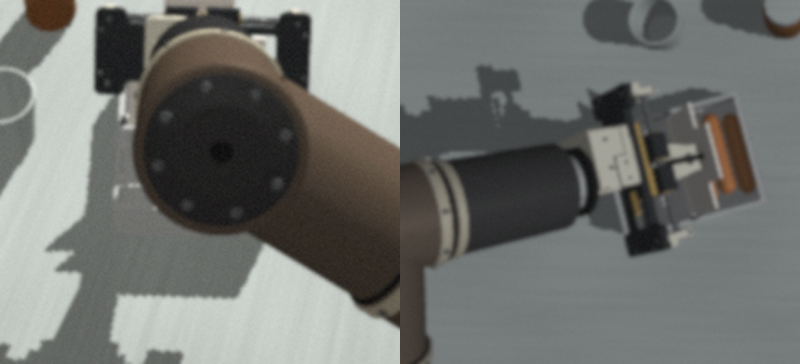

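carry_out:
  series:
    - [[8,0,-3,0,0,0],[16,0,-7,0,0,0],[24,0,-11,0,0,0],[33,0,-15,0,0,0],[42,0,-20,0,0,0],[51,0,-24,0,0,0],[60,0,-25,0,0,0],[70,0,-23,0,0,0],[80,0,-20,0,0,0],[90,0,-16,0,0,0]]

```text
clock: 9.57
tool_pos: [0.5754, -0.0302, 0.1149]
orientation: [179.4, 44.9, -74.3]
force: [0.3, 0.0, 0.7]
opening: 0.0007
```

```bash

python3 rep.py; python3 plan.py 45  155 160 165 170 175 180; python3 pic.py 7
```

```text
9.57 [ 36.3  22.1 -46.3  53.5 -55.6 -64.8] [ 0.5754 -0.0302  0.1149] [0.3 0.  0.7] 0.0007164898904958813
155 (np.float64(-0.111), np.float64(0.127)) [-11.  -0.  -6.   0.  -0.  -0.]
160 (np.float64(-0.115), np.float64(0.117)) [-1. -1. -2.  0. -0. -0.]
165 (np.float64(-0.118), np.float64(0.108)) [ 8. -1.  3.  0. -0. -0.]
170 (np.float64(-0.121), np.float64(0.098)) [16. -1.  8.  0. -0. -0.]
175 (np.float64(-0.122), np.float64(0.088)) [24. -1. 14.  0. -0. -0.]
180 (np.float64(-0.123), np.float64(0.078)) [32. -1. 21.  0. -0. -0.]
```

View pics/c7.png

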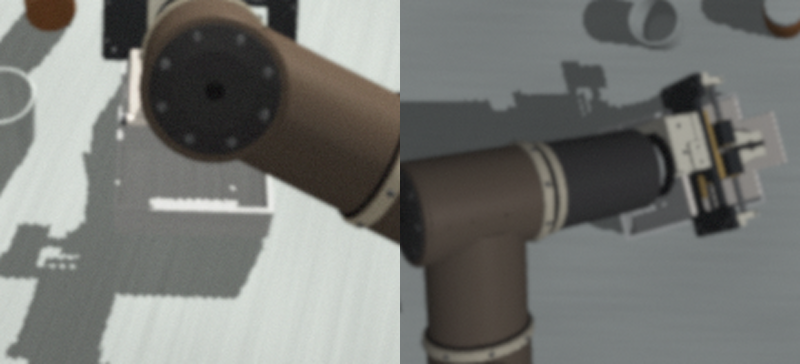

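carry_out:
  series:
    - [[8,0,3,0,0,0],[14,0,7,0,0,0],[20,0,11,0,0,0],[26,0,15,0,0,0],[30,-1,19,0,0,0],[33,-1,22,0,0,0],[33,-1,22,0,0,0]]

```text
clock: 10.55
tool_pos: [0.5783, -0.0376, 0.0772]
orientation: [179.4, 44.8, -74.3]
force: [-2.8, 1.0, 5.3]
opening: 0.0003
```

```bash

python3 rep.py; python3 plan.py 45  170 175 180; python3 pic.py 8
```

```text
10.55 [ 34.   25.2 -48.6  58.7 -52.1 -69.8] [ 0.5783 -0.0376  0.0772] [-2.8  1.   5.3] 0.00032718872807041256
170 (np.float64(-0.121), np.float64(0.098)) [-16.   0. -13.   0.  -0.  -0.]
175 (np.float64(-0.122), np.float64(0.088)) [-8.  0. -7.  0. -0. -0.]
180 (np.float64(-0.123), np.float64(0.078)) [-0.  0. -0.  0. -0. -0.]
```

View pics/c8.png

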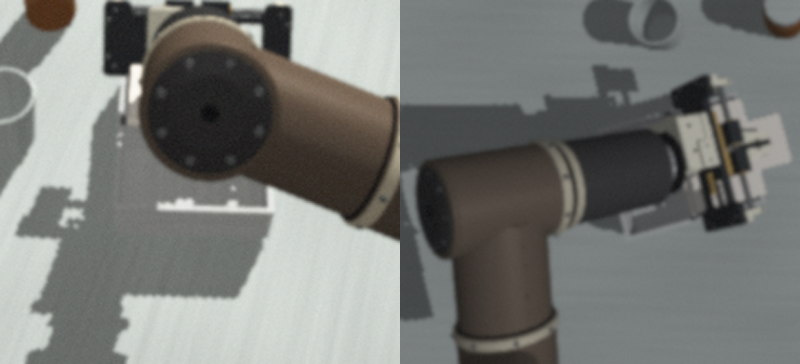

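carry_out:
  series:
    - [[1,0,1,0,0,0],[2,0,2,0,0,0],[3,0,3,0,0,0],[3,0,3,0,0,0]]

```text
clock: 11.15
tool_pos: [0.5787, -0.0378, 0.0761]
orientation: [179.6, 44.6, -74.1]
force: [-13.7, 7.1, 28.9]
opening: 0.0004
```

```bash

python3 rep.py; python3 plan.py 45  175 180
```

```text
11.15 [ 33.9  25.4 -48.8  59.2 -52.1 -70.4] [ 0.5787 -0.0378  0.0761] [-13.7   7.1  28.9] 0.00038036724358325236
175 (np.float64(-0.122), np.float64(0.088)) [-9.  1. -8.  0. -0. -0.]
180 (np.float64(-0.123), np.float64(0.078)) [-1.  0. -1.  0. -0. -0.]
```

carry_out:
  series:
    - [[-4,0,-4,0,0,0],[-15,0,-15,0,0,0],[-35,0,-35,0,0,0],[-60,0,-60,0,0,0],[-90,0,-90,0,0,0],[-130,0,-90,0,0,0],[-180,0,-90,0,0,0],[-230,0,-90,0,0,0],[-280,0,-90,0,0,0],[-320,0,-90,0,0,0]]

```text
clock: 12.4
tool_pos: [0.5346, 0.1218, 0.3632]
orientation: [179.5, 44.9, -74.2]
force: [-0.6, 0.5, 0.4]
opening: 0.0004
```

```bash

python3 rep.py; python3 - <<'E'
from plant import snapshot
import cv2
for n in("side","top"): cv2.imwrite(f"pics/{n}9.png",snapshot(n)["color"][:,:,::-1])
E
```

```text
12.4 [ 55.   12.2 -19.9  33.3 -90.2 -48.4] [0.5346 0.1218 0.3632] [-0.6  0.5  0.4] 0.00041077238907591884
```

View pics/side9.png

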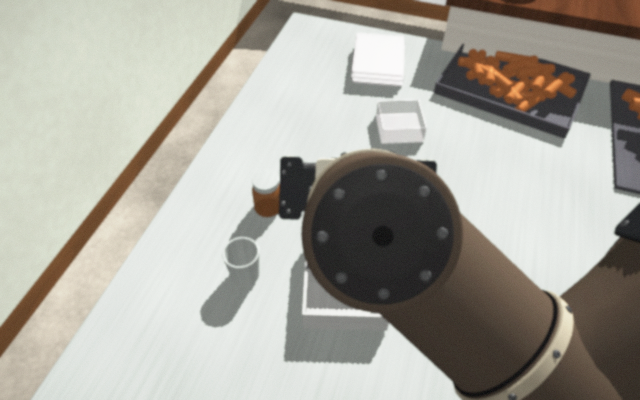

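View pics/top9.png

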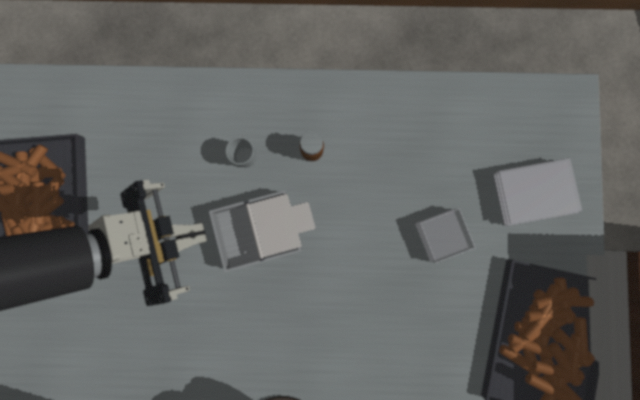

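carry_out:
  series:
    - [[-35,0,35,0,0,0],[-70,0,70,0,0,0],[-105,0,105,0,0,0],[-130,0,130,0,0,0],[-150,0,150,0,0,0],[-150,0,150,0,0,0]]

```text
clock: 13.25
tool_pos: [0.4756, 0.3255, 0.36]
orientation: [179.3, 44.8, -74.3]
force: [0.3, 0.3, -0.4]
opening: 0.0004
```

```bash

python3 rep.py; python3 - <<'E'
from plant import snapshot
import cv2
import numpy as np
a=snapshot("side")["color"][190:320,270:410,::-1]; b=snapshot("top")["color"][170:300,190:330,::-1]
cv2.imwrite("pics/c10.png",np.hstack([cv2.resize(i,(400,371),interpolation=2) for i in (a,b)]))
cv2.imwrite("pics/s10.png",cv2.resize(a,None,fx=4,fy=4,interpolation=2));cv2.imwrite("pics/t10.png",cv2.resize(b,None,fx=4,fy=4,interpolation=2))
E
```

```text
13.25 [  69.5   22.9   -2.8   25.4 -102.2  -56.3] [0.4756 0.3255 0.36  ] [ 0.3  0.3 -0.4] 0.0004248900052128801
```

View pics/s10.png

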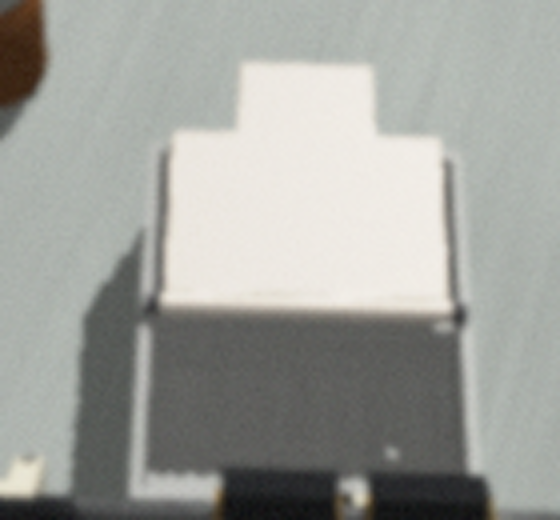

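View pics/t10.png

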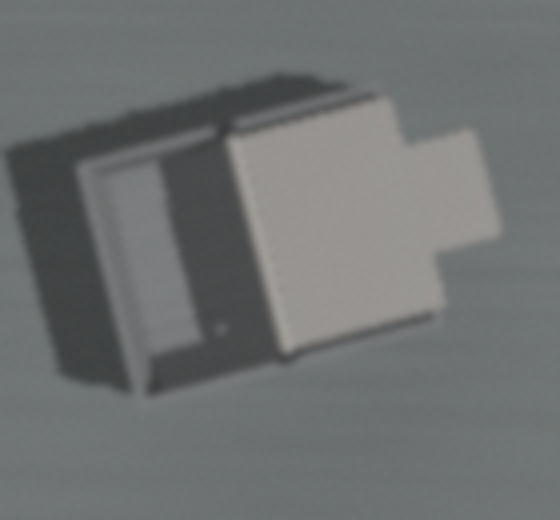

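```bash
python3 - <<'E'
from h import *
T=lambda u,v:(190+u/4,170+v/4); S=lambda u,v:(270+u/4,190+v/4)
obs=[('top',T(78,163),'t',.08,.1),('top',T(138,393),'t',-.08,.1),('top',T(472,130),'l',.035,.15),('top',T(500,235),'l',-.035,.15),
('top',T(388,97),'l',.069,.104),('top',T(442,310),'l',-.069,.104),
('side',S(150,312),'t',.08,0),('side',S(460,315),'t',-.08,0),('side',S(241,62),'l',.035,.15),('side',S(374,65),'l',-.035,.15),('side',S(173,130),'l',.069,.104),('side',S(441,138),'l',-.069,.104)]
def res(p):
    return np.ravel([proj(c,world(p,[[x,y,.067] if k=='t' else leafpt(x,y,p[3],-.002)]))[0]-uv for c,uv,k,x,y in obs])
s=least_squares(res,[.54,.08,.28,3.0],loss='soft_l1')
J=s.jac; print(s.x,np.sqrt(np.diag(np.linalg.inv(J.T@J)))*.8); print(np.round(s.fun.reshape(-1,2),1))
E
```

```text
[0.5438741  0.08000403 0.28426855 3.1381461 ] [0.00094596 0.00081959 0.00658241 0.01327792]
[[-1.  -0.2]
 [-0.6  3.6]
 [ 0.  -0.7]
 [ 0.2 -0.2]
 [ 0.  -0.6]
 [ 0.6 -1.1]
 [-2.1 -1.3]
 [ 3.2  0.6]
 [ 0.3 -0.1]
 [ 0.2  0.2]
 [ 0.2 -0.1]
 [ 0.4  0.1]]
```

```bash
python3 -c "
from plant import close_job;print(close_job())"
```

```text
the job is handed in; nothing more can be done
None
```

The leaf now lies flat over the fried sticks. I have handed the job in at about 13.3 s of the 38 s allowed; no verdict is reported.

**What I did:** With the gripper shut and tilted 45°, I slid the fingertips under the tongue and swept the leaf over its spine in small steps. I then pressed it down on the far side and backed the arm clear of everything.

**Last checks:**
- **Leaf:** the camera fit gives 3.138 rad, with an uncertainty of about 0.013. The final press met a hard stop at about 33 N total, short of the 40 N limit. Going by the finger path, the sweep stayed under about 1 rad/s.
- **Tray:** the fit puts it within 1 mm of its starting pose. It shows no shift or tilt in the pictures.
- **Jar, cup and clear box:** by eye they stand where they did in the first pictures; I did not measure them again at the end.
- **Robot:** clear of everything, with force readings under 1 N.

**Where the fit disagreed:** a few tray corners were off by 2 to 4 pixels, mostly spine ends and rim corners I read by hand from blurred pictures. The leaf points agreed to about 1 pixel.

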